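Tighten the filter-cell retaining ring with the pin spanner

ROBOT

A 6-joint arm with a two-finger parallel gripper is mounted at the origin on the work surface. World frame = base frame: x ahead of the robot, y to its left, z up, the work surface at z = 0. Lengths are in mm, angles in rad, forces in N, time in s.
With the tool pointing down it reaches from about 325 to 875 mm from the base axis. Payload 4.4 kg.
Tool frame: the origin (TCP) lies at the very end of the fingers, on their centre line; the grasp point (between the pads) lies 19 mm behind it; z points along the fingers, y is the line along which they close (so a half turn about z gives the same grasp; the last joint's range is limited). The gripper opens to 85 mm and grips with 20 to 120 N. Pads are 22 mm wide; open, the fingers measure 114 mm over their backs; the gripper's body (76 mm by 85 mm) begins 54 mm behind the grasp point. The pads swing forward as they close: fully open they stand 13 mm farther back than shut.
Start: joints at [-1.454, 0.207, 1.542, -0, 1.393, -0.15], TCP at [152.138, -554.51, 231.282] pointing down, gripper open.
Joint ranges: [-2.73, 2.73], [-0.86, 2.22], [0.23, 2.46], [-1.11, 4.25], [0.08, 2.63], [-2.82, 2.82]. Speed limits (rad/s): [2.79, 2.79, 3.14, 3.14, 3.14, 3.14].

INTERFACE

Orientations are given as a rotation vector (axis times angle).
In Python, from workcell import state, snapshot, close_job gives the robot as it stands.
- The arm moves only by the shell command python3 -m inch [OPENING] [FORCE], which reads ROWS from standard input. ROWS is a JSON list of rows, 1 to 12 of them, each an object with the fields xyz (a list: dx, dy, dz in mm), rot (a list: a rotation vector rx, ry, rz in rad); a field left out counts as zero; each row is the pose to reach, as a shift and turn from the pose commanded when the command began, along the tool's axes at that moment; what a row does not reach only later rows make up. A row lasts 1/12 s, in which the tool goes at most 41.7 mm and 0.125 rad, less where a joint would pass 70% of its speed; a pose out of reach is approached as far as the arm can. OPENING is the finger opening in mm, set as the command begins (- or left out keeps the last). The fingers move at their own pace and stop on an object; FORCE is the grip in N (left out, the last holds). Time passes only in rows, so rows that do not move let the fingers close. It prints the time, the measured TCP pose, the force, the opening and the grip force at its end. Input that does not fit is refused with a message, and nothing moves.
- state(): the state, without advancing time (a new reading comes with each control period).
- snapshot(name): name is "scene" or "top" or "wrist"; returns a dict with "img" (400x640x3 uint8, red, green, blue), "K" (3x3 intrinsics, pixels), "eye" and "orientation" of the camera in the world. Camera axes: x right, y down, z forward; pixel columns grow to the right and rows downward; lengths in mm; the calibration is good to about 2 mm. A picture is of the moment at which its call begins. There is no depth.
- close_job(): hands the job in; it is judged then, once.
The state is a dict: "clock": time; "q": joint angles; "joint_vel": joint speeds; "joint_torque": joint torques, N m; "tool_pos": TCP position; "eef_rot": TCP orientation; "ft_force": force on the tool from outside, world axes, zero at the start; "wrist_torque": the same for the moment, N m; "gripper_width": finger opening in mm; "grasp_force": force on a finger pad.
Only numpy, scipy, OpenCV 4.12 (cv2) and the standard library are available. Lean on these libraries where they do the work, as an engineer would, in place of code of your own. Each camera call takes 0.05 s, during which the arm holds its last target. There are 200 camera calls.

TASK

Take the orange-handled pin spanner out of its green rest, feel both its pins into two opposite holes of the aluminium retaining ring on the grey module and, with both pins in, turn the ring clockwise until it is fully home against its stop, pressing and turning gently because the ring sits on a glass filter window. Then lift the spanner out and put it back in its rest, standing upright with its pins in the slot, and leave the other things on the bench alone.

Things in the scene. Friction and masses are not known exactly. Their poses are not given: they have to be found in the camera images.
- module: Fixed grey gas-mixing module: 190 (x) x 170 (y) mm glass base, block top 58 mm above the bench, green panel on its -x face. Origin: centre of its underside on the bench, z up. The filter cell with the ring stands on it, centred 10 mm to -x of the origin. Two white valve blocks 24 x 30 mm with blue tops stand at (62, +-55) mm in its own axes, up to 84 mm above the bench.
- ring_face (a point): Centre of the retaining ring's top face, 76 mm above the bench when not pressed; z up, x and y as the module: they do NOT turn with the ring. Aluminium ring, 75 mm outside, 30 mm bore, 10 mm thick; four through holes, 7.5 mm diameter, 90 degrees apart, centred 24 mm from the axis. Hole direction is random and not given by any reading: see the dark spots, or feel with the pins.
- seat: The cell's glass filter window, in the ring's bore; origin on the ring's axis 13 mm below the ring's top face, axes as the module. Window and ring sit on a spring and yield straight down by up to 5 mm: about 3 N to start, 1.5 N more per mm, about 10.5 N at 5 mm, then rigid. More than 40 N between spanner and module or ring breaks the window.
- ring (a joint): Turn of the ring on its thread, rad; grows clockwise seen from above; starts between 0 and 0.55; 1.2 is fully home against a firm stop. Stays where left; friction 0.22 N m; turning on against the stop, keep below 0.5 N m. At home the red line on the ring meets the red line on the dark collar round its foot (the ring's line lies midway between two holes).
- spanner: Loose pin spanner, 0.1 to 0.2 kg. Steel crossbar 64 (x) x 22 (y) x 10 (z) mm, origin at the centre of its underside, z up. Two round-ended 6 mm pins point down 9 mm from it at x = +-24 mm. Flat orange handle 30 (x) x 16 (y) mm, 10 to 72 mm above the origin: pinch its 16 mm from above. Pins fully in: origin at ring_face; pins merely standing on the face: 9 mm above it.
- rest: Fixed green spanner rest, a block 90 (x) x 48 (y) x 14 (z) mm, origin at the centre of its underside on the bench. A through slot along x, 62 mm long and 10 mm wide, lies in the middle of its top. The spanner stands with its crossbar on the top, along the slot, and its pins in the slot.
- rest_top (a point): Centre of the slot's mouth at the top of the rest, 14 mm above the bench; axes as the rest. The put-away spanner has its origin here, its x axis along the slot, either way round.
- vial: Bystander: glass vial 28 mm across, 55 mm tall, origin under its centre.
- spare_ring: Bystander: dark plain spare ring without holes lying on the bench, 68 mm outside, 32 mm bore, 10 mm thick, origin under its centre.
- coupling: Bystander: brass coupling 24 mm across, 48 mm tall, origin under its centre.
- tape: Bystander: white tape roll, 50 mm across, 20 mm tall, origin under its centre.
- bottle: Bystander: glass bottle with blue cap, 68 mm across, 150 mm tall, origin under its centre.
- swab_jar: Bystander: glass jar with white lid, 80 mm across, 120 mm tall, origin under its centre.
Not all that is in view belongs to the job. Leave any blue look-alike of the spanner alone.

How it is judged (in metres and radians):
On the way, in this order (a step that is already met when the one before it is completed fails the run):
1. the spanner is lifted clear of its rest in the gripper (z of spanner in the frame of rest_top above 0.03 m and contact force between the fingers and spanner above 2 N), for 0.2 s.
2. both pins are at least 5 mm deep in ring holes while the ring is still loose (joint below 0.9) (horizontal distance between spanner and ring_face below 0.004 m and z of spanner in the frame of ring_face below 0.004 m and angle between spanner's own z axis and vertical below 0.12 rad and value of joint ring below 0.9 rad), for 0.2 s.
3. the ring is turned home (joint above 1.14) with both pins in its holes (horizontal distance between spanner and ring_face below 0.004 m and z of spanner in the frame of ring_face below 0.004 m and angle between spanner's own z axis and vertical below 0.12 rad and value of joint ring above 1.14 rad), for 0.2 s.
At the end, for the whole second after the job is handed in: The ring is home (joint above 1.14 of 1.2 rad); the spanner stands released and at rest in its rest, crossbar flat on the top (origin within 3 mm in height, 8 mm along and 5 mm across the slot of rest_top, within 0.2 rad of the slot's line, tilt under 0.1 rad) (value of joint ring above 1.14 rad and x of spanner in the frame of rest_top between -0.008 and 0.008 m and y of spanner in the frame of rest_top between -0.005 and 0.005 m and z of spanner in the frame of rest_top between -0.002 and 0.003 m and angle between the x axis of spanner and the x axis of rest_top, either way round below 0.2 rad and angle between spanner's own z axis and vertical below 0.1 rad and linear speed of spanner below 0.02 m/s); the robot touches nothing.
It fails at once if spanner and module (with its ring) pressed together with more than 40 N (contact force between spanner and module above 40 N).
It fails at once if the robot touches the module or its ring with more than 5 N (contact force between any of the fingers, the arm and module above 5 N).
It fails at once if a bystander moved by more than 20 mm (distance of any of vial, spare_ring, coupling, tape, bottle, swab_jar from where it was at the start of the episode above 0.02 m).
It also fails if it takes over 72 s, if anything falls off the work surface, if the arm or the gripper's body presses on something with over 40 N, if the wrist force passes 120 N, or if a joint passes its speed limit or range.

## Working session

There is one attempt and no reset: what is moved stays moved. The work goes in short steps, Python scripts to look and compute and a shell command to move; the robot and the scene stay as the last step left them, time stands still between calls to the robot, and variables do not carry over. Pictures are saved under pics/ and viewed, at most 10 in all, crops included, and the job is handed in when it is done.

```bash
ls; mkdir -p pics; python3 - <<'E'
from workcell import state,snapshot
import cv2,numpy as np
s=state();print({k:np.round(v,3).tolist() for k,v in s.items()})
for n in("top","scene"):
    d=snapshot(n);cv2.imwrite(f'pics/{n}0.png',d['img'][:,:,::-1]);np.savez(f'pics/{n}0.npz',**d);print(n,d['K'],d['eye'],d['orientation'])
E
```

```text
pics
{'clock': 0.0, 'q': [-1.454, 0.207, 1.543, -0.0, 1.394, -0.151], 'joint_vel': [-0.001, -0.0, -0.001, -0.002, -0.002, -0.001], 'joint_torque': [-0.003, -38.304, -29.16, -0.0, 0.011, -0.0], 'tool_pos': [152.039, -553.736, 230.097], 'eef_rot': [-3.111, -0.419, -0.0], 'ft_force': [0.854, 0.791, 1.134], 'wrist_torque': [0.007, -0.026, 0.064], 'grasp_force': 0.0, 'gripper_width': 85.752}
top [[375.14900234   0.         314.64601337]
 [  0.         375.14900234 203.55064218]
 [  0.           0.           1.        ]] [ 313.98297383  -19.0247551  1235.90911073] [-2.12316694  2.11499584 -0.17844653]
scene [[469.46472866   0.         321.0959619 ]
 [  0.         469.46472866 202.66930847]
 [  0.           0.           1.        ]] [1286.66260501 -475.98868477  861.35712077] [-2.02757194 -1.16058599  0.50989926]
```

View pics/top0.png

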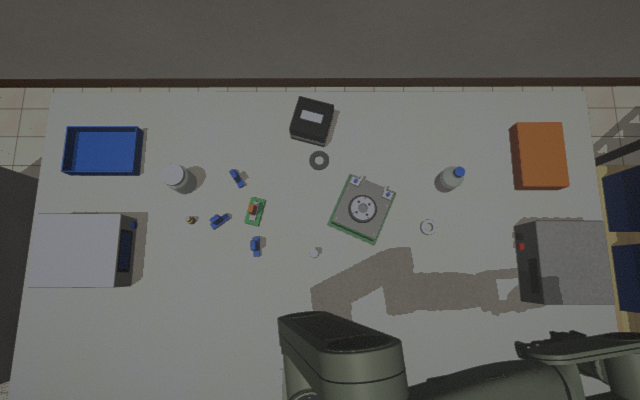

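View pics/scene0.png

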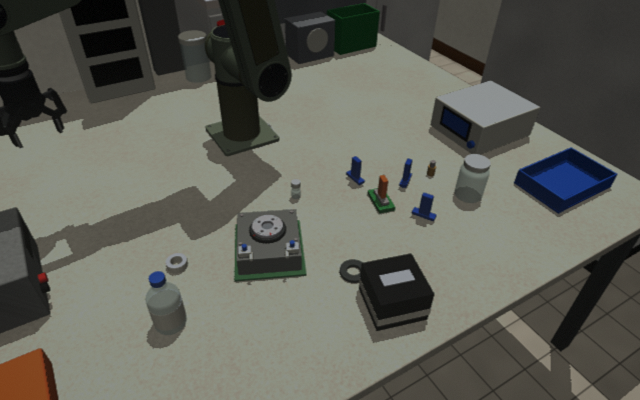

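The top view shows the orange spanner in its green rest at (253,210). Things that could be mistaken for it are the blue look-alikes at (237,178), (219,221) and (256,245), and the orange box at (540,155). I choose the orange one at (253,210). The module's ring is at (363,208). Next: a close crop and measurements.

```bash
cat > h.py <<'E'
import numpy as np,cv2
from scipy.spatial.transform import Rotation as R
def ray(d,uv,z):
    K,e=d['K'],np.array(d['eye']);r=R.from_rotvec(d['orientation']).as_matrix()
    v=r@np.linalg.solve(K,[uv[0],uv[1],1.]);return e+v*(z-e[2])/v[2]
def proj(d,p):
    r=R.from_rotvec(d['orientation']).as_matrix();c=d['K']@(r.T@(np.array(p,float)-d['eye']));return c[:2]/c[2]
def blob(m):
    n,l,s,c=cv2.connectedComponentsWithStats(m.astype(np.uint8));return [(s[i,4],*c[i].round(1),*s[i,:4]) for i in range(1,n) if s[i,4]>8]
E
python3 - <<'E'
from h import *
d=dict(np.load('pics/top0.npz'));im=d['img'].astype(int)
hsv=cv2.cvtColor(d['img'],cv2.COLOR_RGB2HSV)
H,S,V=[hsv[...,i].astype(int) for i in range(3)]
g=(H>40)&(H<85)&(S>90)&(V>50); o=(H<16)&(S>120)&(V>60); r=o
print('green',blob(g));print('orange',blob(o))
l=np.zeros_like(g);l[190:235,235:275]=g[190:235,235:275]|o[190:235,235:275]
pts=np.argwhere(l)[:,::-1].astype(np.float32)
P=np.array([ray(d,p,14)[:2] for p in pts],np.float32);print('rest rect',cv2.minAreaRect(P))
l=np.zeros_like(g);l[160:260,315:410]=g[160:260,315:410]
print('module green',[ray(d,b[1:3],58).round(0) for b in blob(l)])
print('ring guess',ray(d,(362.5,208),76), 'spanner top', ray(d,(253,209),86))
a=cv2.resize(d['img'][165:260,205:285],None,fx=5,fy=5,interpolation=cv2.INTER_CUBIC)
b=cv2.resize(d['img'][165:260,322:402],None,fx=5,fy=5,interpolation=cv2.INTER_CUBIC)
cv2.imwrite('pics/crop1.png',np.hstack([a,b])[:,:,::-1])
E
```

```text
green [(np.int32(51), np.float64(258.0), np.float64(201.4), np.int32(251), np.int32(198), np.int32(14), np.int32(12)), (np.int32(94), np.float64(253.6), np.float64(218.8), np.int32(245), np.int32(211), np.int32(17), np.int32(15))]
orange [(np.int32(3026), np.float64(542.0), np.float64(154.8), np.int32(516), np.int32(122), np.int32(53), np.int32(67)), (np.int32(32), np.float64(250.8), np.float64(207.8), np.int32(248), np.int32(204), np.int32(6), np.int32(9)), (np.int32(34), np.float64(521.1), np.float64(246.1), np.int32(519), np.int32(243), np.int32(6), np.int32(7))]
rest rect ((513.9743041992188, 198.53695678710938), (45.32911682128906, 85.51045227050781), 76.2032699584961)
module green []
ring guess [ 514.40009247 -151.34214455   76.        ] spanner top [508.58910771 190.51242881  86.        ]
```

View pics/crop1.png

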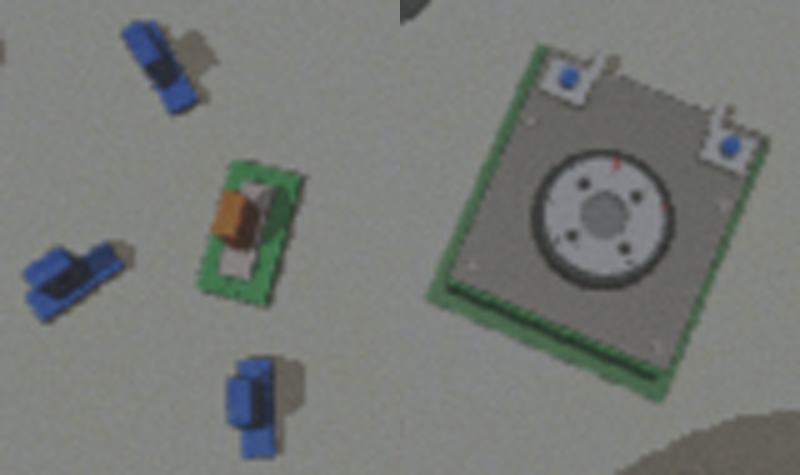

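The close crop confirms the choice: an orange handle on a steel bar in the green rest at crop (237,220). On the ring I see four holes at crop (584,184), (637,197), (624,248) and (571,236). Its red line is at (617,163) and the collar's at (665,205), so about 1.15 rad clockwise remains. Now moving over the spanner.

```bash
echo '[{"xyz":[23, -26, -1], "rot":[0, 0, -0.11]}, {"xyz":[60, -69, -2], "rot":[0, 0, -0.22]}, {"xyz":[90, -103, -4], "rot":[0, 0, -0.33]}, {"xyz":[120, -137, -5], "rot":[0, 0, -0.44]}, {"xyz":[148, -170, -6], "rot":[0, 0, -0.55]}, {"xyz":[176, -202, -7], "rot":[0, 0, -0.66]}, {"xyz":[203, -233, -8], "rot":[0, 0, -0.77]}, {"xyz":[230, -264, -9], "rot":[0, 0, -0.88]}, {"xyz":[257, -295, -10], "rot":[0, 0, -0.99]}, {"xyz":[284, -326, -10], "rot":[0, 0, -1.1]}, {"xyz":[311, -357, -10], "rot":[0, 0, -1.2]}, {"xyz":[330, -379, -10], "rot":[0, 0, -1.3]}]' | python3 -m inch 85 30
cat >> h.py <<'E'
def togo(s,p,yaw):
    "shift in tool axes and rz to reach TCP p with tool x at world yaw"
    r=R.from_rotvec(s['eef_rot']).as_matrix();cur=np.arctan2(r[1,0],r[0,0])
    return (r.T@(np.array(p)-s['tool_pos'])).round(1),round(-((yaw-cur+np.pi)%(2*np.pi)-np.pi),3),round(cur,3)
E
python3 -c "
from h import *;from workcell import state
print(togo(state(),[510,197,250],2.9))"
```

```text
clock: 1.1
tool_pos: [366.1, -108.3, 241.2]
eef_rot: [2.219, 2.223, 0.0]
ft_force: [0.3, -1.0, 0.7]
gripper_width: 84.8
grasp_force: 0.0
(array([305.1, 144.4,  -8.8]), np.float64(-1.328), np.float64(1.572))
```

```bash
echo '[{"xyz":[28, 13, -1], "rot":[0, 0, -0.11]}, {"xyz":[56, 26, -2], "rot":[0, 0, -0.22]}, {"xyz":[84, 40, -3], "rot":[0, 0, -0.33]}, {"xyz":[112, 53, -4], "rot":[0, 0, -0.44]}, {"xyz":[140, 66, -5], "rot":[0, 0, -0.55]}, {"xyz":[168, 80, -6], "rot":[0, 0, -0.66]}, {"xyz":[196, 93, -7], "rot":[0, 0, -0.77]}, {"xyz":[224, 106, -8], "rot":[0, 0, -0.88]}, {"xyz":[252, 119, -8], "rot":[0, 0, -0.99]}, {"xyz":[275, 130, -8], "rot":[0, 0, -1.1]}, {"xyz":[292, 138, -8], "rot":[0, 0, -1.21]}, {"xyz":[296, 140, -8], "rot":[0, 0, -1.31]}]' | python3 -m inch
echo '[{}, {}, {}]' | python3 -m inch
python3 - <<'E'
from h import *;from workcell import state,snapshot
s=state();print(togo(s,[510,197,250],2.9))
d=snapshot('wrist');np.savez('pics/w1.npz',**d,tp=s['tool_pos'],tr=s['eef_rot']);cv2.imwrite('pics/w1.png',d['img'][:,:,::-1])
print(d['K'][0],d['eye'],d['orientation'])
E
```

```text
clock: 2.1
tool_pos: [507.3, 187.9, 248.5]
eef_rot: [-0.4, -3.115, -0.001]
ft_force: [0.0, -0.4, 0.6]
gripper_width: 85.2
grasp_force: 0.0
clock: 2.35
tool_pos: [506.3, 184.7, 248.8]
eef_rot: [-0.417, -3.113, 0.001]
ft_force: [-0.2, -1.0, 0.7]
gripper_width: 84.9
grasp_force: 0.0
(array([-0.3, 12.8, -1.2]), np.float64(-0.025), np.float64(2.875))
[313.19157827   0.         320.4280788 ] [433.61470939 204.30219241 392.01675665] [2.2969296  1.75556865 0.26511017]
```

View pics/w1.png

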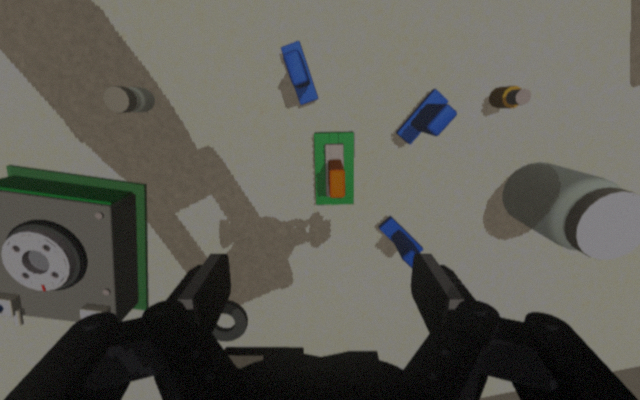

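The wrist view shows the orange handle at (336,179) in the green rest, which spans (314–354, 132–204) and lines up with the image vertical. The nearest look-alike is at (400,243).

```bash
python3 - <<'E'
from h import *;from workcell import state
d=dict(np.load('pics/w1.npz'))
hsv=cv2.cvtColor(d['img'],cv2.COLOR_RGB2HSV);H,S,V=[hsv[...,i].astype(int) for i in range(3)]
m=np.zeros(H.shape,bool);m[120:215,300:365]=1
g=m&(H>40)&(H<85)&(S>90)&(V>40); o=m&(H<16)&(S>120)&(V>60)
P=np.array([ray(d,p,14)[:2] for p in np.argwhere(g)[:,::-1]],np.float32)
rc=cv2.minAreaRect(P);print('rest',rc)
ob=blob(o);print('orange',ob)
top=o&(V>np.percentile(V[o],40));print(blob(top),np.percentile(V[o],[5,25,50,75,95]))
rest=np.array(rc[0]);
for z in(24,86):print('proj rest axis z',z,proj(d,[*rest,z]))
print('TCP proj',proj(d,d['tp']))
P=np.array([ray(d,p,86)[:2] for p in np.argwhere(o)[:,::-1]],np.float32);print('orange@86',cv2.minAreaRect(P))
crop=d['img'][120:215,290:380];cv2.imwrite('pics/w1c.png',cv2.resize(crop,None,fx=6,fy=6,interpolation=cv2.INTER_CUBIC)[:,:,::-1])
E
```

```text
rest ((514.7044677734375, 199.10333251953125), (47.148014068603516, 89.35005187988281), 76.54061889648438)
orange [(np.int32(323), np.float64(335.6), np.float64(177.2), np.int32(329), np.int32(160), np.int32(16), np.int32(37)), (np.int32(13), np.float64(336.5), np.float64(186.0), np.int32(334), np.int32(183), np.int32(6), np.int32(6))]
[(np.int32(186), np.float64(336.5), np.float64(184.3), np.int32(330), np.int32(169), np.int32(15), np.int32(28)), (np.int32(13), np.float64(336.5), np.float64(186.0), np.int32(334), np.int32(183), np.int32(6), np.int32(6))] [ 69.    75.   118.   128.75 131.  ]
proj rest axis z 24 [334.13264383 170.66440589]
proj rest axis z 86 [336.67893197 183.71196652]
TCP proj [320.84899145 256.36893911]
orange@86 ((509.23065185546875, 200.22100830078125), (15.232290267944336, 37.25560760498047), 76.05374145507812)
```

View pics/w1c.png

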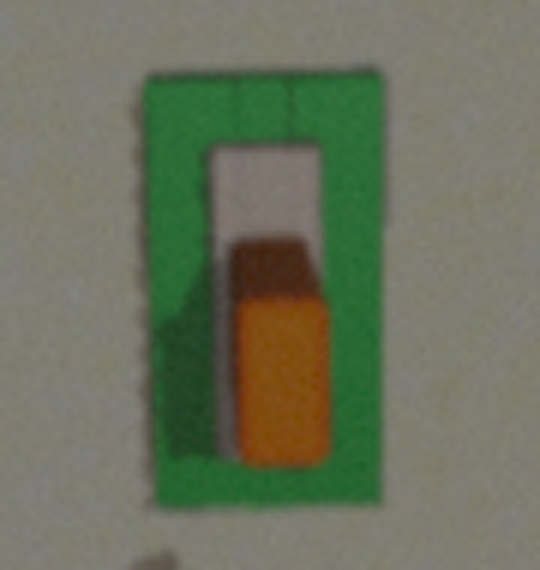

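```bash
echo '[{"xyz":[-2, 8, 8], "rot":[0, 0, -0.02]}, {"xyz":[-4, 16, 33], "rot":[0, 0, -0.032]}, {"xyz":[-4, 16, 63], "rot":[0, 0, -0.032]}, {"xyz":[-4, 16, 93], "rot":[0, 0, -0.032]}, {"xyz":[-4, 16, 120], "rot":[0, 0, -0.032]}, {"xyz":[-4, 16, 140], "rot":[0, 0, -0.032]}, {"xyz":[-4, 16, 150], "rot":[0, 0, -0.032]}, {"xyz":[-4, 16, 150], "rot":[0, 0, -0.032]}, {"xyz":[-4, 16, 150], "rot":[0, 0, -0.032]}]' | python3 -m inch 50 30
python3 -c "
from h import *;from workcell import state,snapshot
s=state();print(togo(s,[514.7,199.1,36],2.907),s['ft_force'])
d=snapshot('wrist');np.savez('pics/w2.npz',**d)
print(proj(d,[514.7,199.1,86]))
cv2.imwrite('pics/w2.png',d['img'][:,:,::-1])"
```

```text
clock: 3.15
tool_pos: [515.0, 199.6, 99.3]
eef_rot: [-0.364, -3.12, -0.0]
ft_force: [-0.3, 0.1, -0.3]
gripper_width: 50.3
grasp_force: 0.0
(array([ 0.2, -0.5, 63.3]), np.float64(0.002), np.float64(2.909)) [-0.28980689  0.05900752 -0.25907745]
[319.9306048  244.59813686]
```

View pics/w2.png

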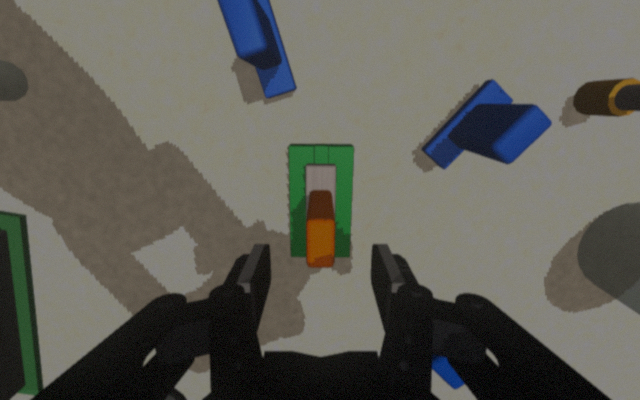

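The view shows the handle top at (320,243), centred between the pads. Going down and gripping.

```bash
echo '[{"xyz":[0, 0, 15]}, {"xyz":[0, 0, 40]}, {"xyz":[0, -0.4, 56]}, {"xyz":[0, -0.4, 63]}, {"xyz":[0, -0.4, 63]}]' | python3 -m inch
echo '[{}, {}, {}, {}, {}, {}, {}]' | python3 -m inch 5 50
echo '[{"xyz":[0, 0, -8]}, {"xyz":[0, 0, -25]}, {"xyz":[0, 0, -50]}, {"xyz":[0, 0, -85]}, {"xyz":[0, 0, -110]}, {"xyz":[0, 0, -120]}, {"xyz":[0, 0, -120]}]' | python3 -m inch
```

```text
clock: 3.62
tool_pos: [514.6, 199.2, 36.0]
eef_rot: [-0.363, -3.12, 0.0]
ft_force: [-0.6, -0.3, -0.0]
gripper_width: 49.8
grasp_force: 0.0
clock: 4.2
tool_pos: [516.4, 199.6, 38.2]
eef_rot: [0.363, 3.117, 0.002]
ft_force: [0.1, 0.2, 6.6]
gripper_width: 15.7
grasp_force: 49.7
clock: 4.78
tool_pos: [516.8, 199.7, 159.5]
eef_rot: [0.362, 3.114, 0.003]
ft_force: [0.2, 0.5, -2.2]
gripper_width: 15.5
grasp_force: 48.9
```

```bash
echo '[{"xyz":[-4, -16, -15], "rot":[0, 0, 0.05]}, {"xyz":[-13, -46, -30], "rot":[0, 0, 0.12]}, {"xyz":[-23, -80, -42], "rot":[0, 0, 0.2]}, {"xyz":[-33, -115, -50], "rot":[0, 0, 0.28]}, {"xyz":[-43, -150, -55], "rot":[0, 0, 0.36]}, {"xyz":[-53, -185, -55], "rot":[0, 0, 0.44]}, {"xyz":[-63, -220, -55], "rot":[0, 0, 0.52]}, {"xyz":[-73, -255, -55], "rot":[0, 0, 0.6]}, {"xyz":[-83, -290, -55], "rot":[0, 0, 0.68]}, {"xyz":[-93, -325, -55], "rot":[0, 0, 0.73]}, {"xyz":[-103, -358, -55], "rot":[0, 0, 0.77]}, {"xyz":[-106, -370, -55], "rot":[0, 0, 0.77]}]' | python3 -m inch
echo '[{}, {}, {}]' | python3 -m inch
python3 - <<'E'
from h import *;from workcell import state,snapshot
s=state();print(togo(s,[514,-151,215],2.13))
d=snapshot('wrist');np.savez('pics/w3.npz',**d,tp=s['tool_pos'],tr=s['eef_rot']);cv2.imwrite('pics/w3.png',d['img'][:,:,::-1])
E
```

```text
clock: 5.78
tool_pos: [531.4, -189.3, 208.4]
eef_rot: [-1.514, -2.749, 0.003]
ft_force: [0.4, 0.2, -2.4]
gripper_width: 15.4
grasp_force: 49.1
clock: 6.03
tool_pos: [532.0, -183.6, 209.6]
eef_rot: [-1.506, -2.753, -0.001]
ft_force: [0.0, -0.1, -1.8]
gripper_width: 15.6
grasp_force: 49.1
(array([37.2,  2.4, -5.3]), np.float64(0.011), np.float64(2.141))
```

View pics/w3.png

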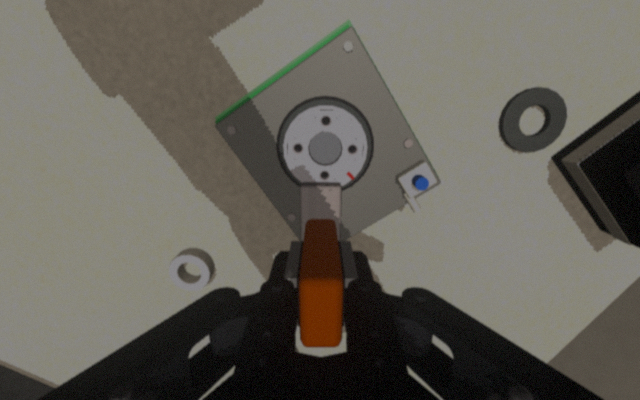

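The wrist view shows the ring centred at about (325,148), with holes at (325,121), (352,149), (325,175) and (298,148) and the red line at (350,176). The held crossbar's end is at (321,185). The holes are already nearly in line with the spanner.

```bash
python3 - <<'E'
from h import *
d=dict(np.load('pics/w3.npz'));g=cv2.cvtColor(d['img'],cv2.COLOR_RGB2GRAY).astype(float)
hs=[]
for u,v in((325,121),(352,149),(325,175),(298,148)):
    w=g[v-7:v+8,u-7:u+8];yy,xx=np.mgrid[v-7:v+8,u-7:u+8]
    k=np.clip(np.median(w)*.72-w,0,None)*(np.hypot(xx-u,yy-v)<7);p=(np.sum(xx*k)/k.sum(),np.sum(yy*k)/k.sum())
    hs.append(ray(d,p,76)[:2]);print(np.round(p,1),hs[-1].round(1))
hs=np.array(hs);c=hs.mean(0);print('centre',c.round(1),'radii',np.linalg.norm(hs-c,axis=1).round(1))
for a,b in((0,2),(1,3)):
    v=hs[a]-hs[b];print('yaw',np.arctan2(v[1],v[0]).round(3),np.linalg.norm(v)/2)
# ring outline check: bright region
m=(g>105)&(np.hypot(*(np.mgrid[0:400,0:640]-np.array([148,325])[:,None,None]))<45)
# red lines
im=d['img'].astype(int);r=(im[...,0]-im[...,1]>60);print('red',[b for b in blob(r) if abs(b[1]-325)<60 and b[2]<200])
# spanner expected projections: origin at TCP-24 below
tr=R.from_rotvec(d['tr']).as_matrix()
for x,y,z in((32,11,14),(32,-11,14),(32,11,24),(32,-11,24),(15,8,-48),(15,-8,-48),(-15,8,-48),(-15,-8,-48)):
    print((x,y,z),proj(d,d['tp']+tr@np.array([x,y,z])).round(1))
cv2.imwrite('pics/w3c.png',cv2.resize(d['img'][105:355,255:405],None,fx=2.4,fy=2.4,interpolation=cv2.INTER_CUBIC)[:,:,::-1])
E
```

```text
[325.5 120.2] [ 503.3 -130.9]
[351.9 148.7] [ 536.1 -138.8]
[324.1 174.6] [ 528.2 -171.6]
[297.6 147.6] [ 495.4 -163.8]
centre [ 515.7 -151.3] radii [23.9 23.9 23.9 23.9]
yaw 2.12 23.887167537195733
yaw 0.55 23.918406923359964
red [(np.int32(20), np.float64(350.3), np.float64(175.7), np.int32(348), np.int32(173), np.int32(6), np.int32(6))]
(32, 11, 14) [341.6 188. ]
(32, -11, 14) [299.3 188. ]
(32, 11, 24) [340.4 183.2]
(32, -11, 24) [300.4 183.2]
(15, 8, -48) [343.5 282.7]
(15, -8, -48) [297.4 282.7]
(-15, 8, -48) [341.7 352.6]
(-15, -8, -48) [299.1 352.6]
```

View pics/w3c.png

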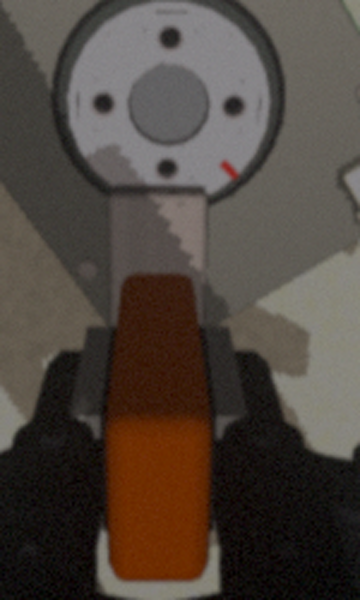

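```bash
echo '[{"xyz":[8, 1, 10], "rot":[0, 0, 0.01]}, {"xyz":[20, 2, 30], "rot":[0, 0, 0.02]}, {"xyz":[30, 3, 50], "rot":[0, 0, 0.02]}, {"xyz":[34.4, 3.6, 68], "rot":[0, 0, 0.021]}, {"xyz":[34.4, 3.6, 80], "rot":[0, 0, 0.021]}, {"xyz":[34.4, 3.6, 88], "rot":[0, 0, 0.021]}, {"xyz":[34.4, 3.6, 88], "rot":[0, 0, 0.021]}, {"xyz":[34.4, 3.6, 88], "rot":[0, 0, 0.021]}, {"xyz":[34.4, 3.6, 88], "rot":[0, 0, 0.021]}]' | python3 -m inch
python3 - <<'E'
from h import *;from workcell import state,snapshot
s=state();print(togo(s,[516.5,-152.7,110],2.12),s['tool_pos'],R.from_rotvec(s['eef_rot']).as_matrix()[:,2])
d=snapshot('wrist');np.savez('pics/w4.npz',**d,tp=s['tool_pos'],tr=s['eef_rot']);cv2.imwrite('pics/w4.png',cv2.resize(d['img'][100:340,200:440],None,fx=2.5,fy=2.5,interpolation=cv2.INTER_CUBIC)[:,:,::-1])
tr=R.from_rotvec(s['eef_rot']).as_matrix();tp=s['tool_pos']
for p in((33.6,11,15),(33.6,-11,15),(33.6,11,25),(33.6,-11,25),(16.6,8,-47),(-13.4,8,-47)):print(p,proj(d,tp+tr@np.array(p)).round(1))
print('hole side',[proj(d,[x,y,76]).round(1) for x,y in((536.1,-138.8),(495.4,-163.8),(515.7,-151.3))])
E
```

```text
clock: 6.83
tool_pos: [518.6, -154.9, 124.4]
eef_rot: [1.536, 2.737, 0.0]
ft_force: [-0.8, -0.1, -1.6]
gripper_width: 15.7
grasp_force: 49.1
(array([ 3. , -0.7, 14.4]), np.float64(-0.001), np.float64(2.119)) [ 518.5801104  -154.88284488  124.44664313] [ 0.00228077 -0.00113686 -0.99999675]
(33.6, 11, 15) [341.4 184.6]
(33.6, -11, 15) [299.2 184.6]
(33.6, 11, 25) [340.3 180. ]
(33.6, -11, 25) [300.4 179.9]
(16.6, 8, -47) [343.3 277.2]
(-13.4, 8, -47) [341.5 347.2]
hole side [array([356. , 214.4]), array([282.7, 214.6]), array([319.3, 214.5])]
```

View pics/w4.png

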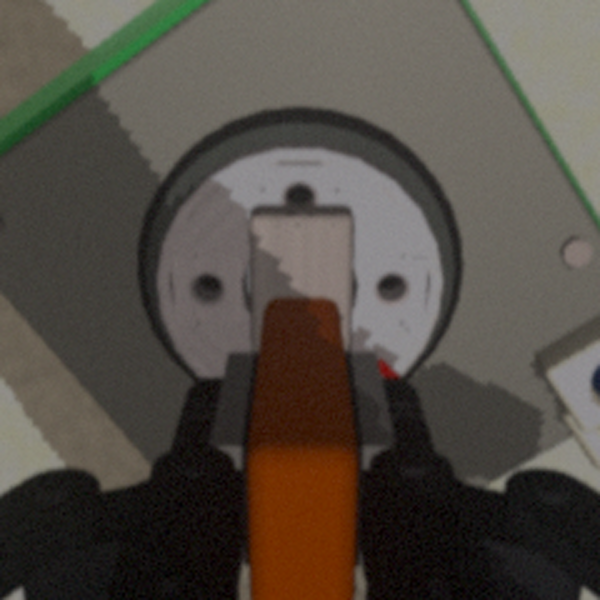

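The crop shows the side holes at full-frame (283,215) and (356,215), within 0.5 px of prediction. The front hole is at (320,178) and the bar end at (320.6,185). The spanner still needs about 3 mm forward along tool x.

```bash
echo '[{"xyz":[1.5, -0.3, 3]}, {"xyz":[3.2, -0.7, 7]}, {"xyz":[3.2, -0.7, 10]}, {"xyz":[3.2, -0.7, 11]}, {"xyz":[3.2, -0.7, 11]}, {"xyz":[3.2, -0.7, 11]}]' | python3 -m inch
python3 -c "
from h import *;from workcell import state
s=state();print(togo(s,[516.3,-152.3,110],2.12))"
```

```text
clock: 7.38
tool_pos: [515.1, -151.9, 112.1]
eef_rot: [-1.537, -2.739, 0.0]
ft_force: [-0.6, 0.3, -1.6]
gripper_width: 15.4
grasp_force: 49.1
(array([-1. ,  0.9,  2.1]), np.float64(-0.001), np.float64(2.119))
```

```bash
echo '[{}, {}]' | python3 -m inch >/dev/null
python3 - <<'E'
from h import *;from workcell import state,snapshot
for i in range(3):
    s=state();print(togo(s,[516.3,-152.3,110],2.12))
    d=snapshot('wrist')
# template: front edge of bar and side holes
tr=R.from_rotvec(s['eef_rot']).as_matrix()
print('eye rel tool',(tr.T@(d['eye']-s['tool_pos'])).round(1))
c=d['img'][100:300,200:440];cv2.imwrite('pics/w5.png',cv2.resize(c,None,fx=3,fy=3,interpolation=cv2.INTER_CUBIC)[:,:,::-1])
print('centre,front hole,sides',[proj(d,[x,y,76]).round(1) for x,y in((515.7,-151.3),(503.3,-130.9),(536.1,-138.8),(495.4,-163.8))])
E
```

```text
(array([-0.7,  0.7,  2.4]), np.float64(-0.001), np.float64(2.119))
(array([-0.7,  0.7,  2.4]), np.float64(-0.001), np.float64(2.119))
(array([-0.7,  0.7,  2.5]), np.float64(-0.001), np.float64(2.119))
eye rel tool [  75.3   -0.  -143.1]
centre,front hole,sides [array([321.5, 227.7]), array([321.6, 190.5]), array([360.1, 227.6]), array([282.9, 227.8])]
```

View pics/w5.png

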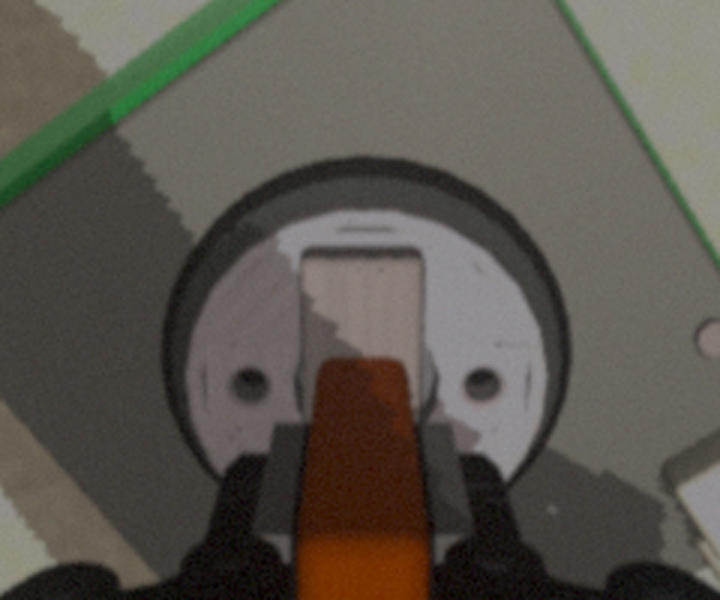

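The crop shows the side holes at full-frame (283,228) and (361,228). The ring centre is therefore 0.8 mm right and about 0.8 mm back of the bar. That was my 10th picture, so from here I work by numbers. Next I shift and feel downward.

```bash
echo '[{"xyz":[-0.8, 0.75, 0]}, {"xyz":[-0.8, 0.75, 0]}, {"xyz":[-0.8, 0.75, 1]}, {"xyz":[-0.8, 0.75, 2]}, {"xyz":[-0.8, 0.75, 3]}, {"xyz":[-0.8, 0.75, 4]}, {"xyz":[-0.8, 0.75, 5]}, {"xyz":[-0.8, 0.75, 5]}]' | python3 -m inch
python3 -c "
from h import *;from workcell import state
s=state();print(togo(s,[516.3,-152.3,101],2.12),s['wrist_torque'])"
```

```text
clock: 8.37
tool_pos: [516.1, -152.2, 107.0]
eef_rot: [-1.537, -2.739, 0.0]
ft_force: [0.0, -1.4, -2.1]
gripper_width: 15.3
grasp_force: 49.1
(array([-0.2,  0.1,  6. ]), np.float64(-0.001), np.float64(2.119)) [-0.01112199 -0.03445985 -0.01172267]
```

```bash
echo '[{"xyz":[0, 0, 1]}, {"xyz":[0, 0, 2]}, {"xyz":[0, 0, 3]}, {"xyz":[0, 0, 3]}]' | python3 -m inch
echo '[{"xyz":[0, 0, 1]}, {"xyz":[0, 0, 2]}, {"xyz":[0, 0, 2]}]' | python3 -m inch
python3 -c "
from h import *;from workcell import state
s=state();print(togo(s,[516.3,-152.3,101],2.12),s['wrist_torque'])"
```

```text
clock: 8.7
tool_pos: [516.3, -152.2, 104.1]
eef_rot: [1.537, 2.74, 0.0]
ft_force: [0.2, -0.1, -2.2]
gripper_width: 15.3
grasp_force: 49.2
clock: 8.95
tool_pos: [516.3, -152.2, 102.1]
eef_rot: [1.537, 2.74, 0.0]
ft_force: [0.7, -0.3, -2.1]
gripper_width: 15.7
grasp_force: 49.2
(array([-0.1,  0. ,  1.1]), np.float64(-0.001), np.float64(2.119)) [-0.03447247 -0.08574618  0.01694142]
```

No reaction at 102 mm, so both pins have gone in. Next I seat lightly until the bar touches.

```bash
echo '[{"xyz":[0, 0, 1]}, {"xyz":[0, 0, 1]}]' | python3 -m inch
echo '[{"xyz":[0, 0, 1]}, {"xyz":[0, 0, 1.5]}, {"xyz":[0, 0, 1.5]}]' | python3 -m inch
```

```text
clock: 9.12
tool_pos: [516.3, -152.3, 101.2]
eef_rot: [1.537, 2.74, 0.0]
ft_force: [0.2, -0.1, -1.2]
gripper_width: 15.2
grasp_force: 49.2
clock: 9.37
tool_pos: [516.4, -152.3, 100.1]
eef_rot: [1.537, 2.739, -0.0]
ft_force: [-0.8, 0.7, 0.9]
gripper_width: 15.6
grasp_force: 49.7
```

```bash
echo '[{"xyz":[0, -0.05, 0], "rot":[0, 0, 0.04]}, {"xyz":[0, -0.1, 0], "rot":[0, 0, 0.08]}, {"xyz":[0, -0.15, 0], "rot":[0, 0, 0.12]}, {"xyz":[0, -0.2, 0], "rot":[0, 0, 0.16]}, {"xyz":[0, -0.25, 0], "rot":[0, 0, 0.2]}, {"xyz":[0.03, -0.3, 0], "rot":[0, 0, 0.24]}, {"xyz":[0.05, -0.33, 0], "rot":[0, 0, 0.28]}, {"xyz":[0.06, -0.38, 0], "rot":[0, 0, 0.32]}, {"xyz":[0.08, -0.42, 0], "rot":[0, 0, 0.36]}, {"xyz":[0.1, -0.47, 0], "rot":[0, 0, 0.4]}, {"xyz":[0.12, -0.5, 0], "rot":[0, 0, 0.44]}, {"xyz":[0.14, -0.55, 0], "rot":[0, 0, 0.48]}]' | python3 -m inch
python3 -c "
from h import *;from workcell import state
s=state();print(togo(s,[516.3,-152.3,101],2.12),s['wrist_torque'])"
```

```text
clock: 10.37
tool_pos: [516.1, -152.6, 100.2]
eef_rot: [2.145, 2.294, 0.0]
ft_force: [0.1, -0.3, -0.5]
gripper_width: 15.5
grasp_force: 49.4
(array([ 0.2,  0.2, -0.8]), np.float64(-0.482), np.float64(1.638)) [-0.04711695 -0.10523327  0.29669563]
```

```bash
echo '[{"xyz":[0, -0.05, 0], "rot":[0, 0, 0.04]}, {"xyz":[0, -0.1, 0], "rot":[0, 0, 0.08]}, {"xyz":[0, -0.15, 0], "rot":[0, 0, 0.12]}, {"xyz":[0, -0.2, 0], "rot":[0, 0, 0.16]}, {"xyz":[0, -0.25, 0], "rot":[0, 0, 0.2]}, {"xyz":[0.03, -0.3, 0], "rot":[0, 0, 0.24]}, {"xyz":[0.05, -0.33, 0], "rot":[0, 0, 0.28]}, {"xyz":[0.06, -0.38, 0], "rot":[0, 0, 0.32]}, {"xyz":[0.08, -0.42, 0], "rot":[0, 0, 0.36]}, {"xyz":[0.1, -0.47, 0], "rot":[0, 0, 0.4]}, {"xyz":[0.12, -0.5, 0], "rot":[0, 0, 0.44]}, {"xyz":[0.14, -0.55, 0], "rot":[0, 0, 0.48]}]' | python3 -m inch
python3 -c "
from h import *;from workcell import state
s=state();print(togo(s,[516.3,-152.3,101],2.12),s['wrist_torque'])"
```

```text
clock: 11.37
tool_pos: [515.5, -152.5, 100.2]
eef_rot: [2.629, 1.718, 0.0]
ft_force: [-0.1, -0.3, 0.0]
gripper_width: 15.3
grasp_force: 49.4
(array([ 0.5,  0.6, -0.8]), np.float64(-0.962), np.float64(1.158)) [-0.05116958 -0.05876871  0.2555999 ]
```

```bash
T='python3 -c "from workcell import state;print(state()[\"wrist_torque\"].round(3) if hasattr(state()[\"wrist_torque\"],\"round\") else state()[\"wrist_torque\"])"'
echo '[{"xyz":[0, -0.05, 0], "rot":[0, 0, 0.03]}, {"xyz":[0, -0.1, 0], "rot":[0, 0, 0.06]}, {"xyz":[0, -0.13, 0], "rot":[0, 0, 0.09]}, {"xyz":[0, -0.15, 0], "rot":[0, 0, 0.12]}, {"xyz":[0, -0.15, 0], "rot":[0, 0, 0.12]}]' | python3 -m inch | grep -E 'rot|force'; eval $T
echo '[{"xyz":[0, -0.02, 0], "rot":[0, 0, 0.02]}, {"xyz":[0, -0.05, 0], "rot":[0, 0, 0.04]}, {"xyz":[0, -0.05, 0], "rot":[0, 0, 0.04]}]' | python3 -m inch | grep -E 'rot|force'; eval $T
```

```text
eef_rot: [2.726, 1.559, 0.0]
ft_force: [0.8, -0.7, 0.3]
grasp_force: 49.4
[-0.096 -0.098  0.074]
eef_rot: [2.758, 1.503, 0.001]
ft_force: [0.6, 0.0, 0.9]
grasp_force: 49.6
[-0.205 -0.033  0.139]
```

```bash
T='python3 -c "from workcell import state;s=state();print(s[\"wrist_torque\"],s[\"tool_pos\"])"'
echo '[{"xyz":[0, -0.02, 0], "rot":[0, 0, 0.015]}, {"xyz":[0, -0.04, 0], "rot":[0, 0, 0.03]}, {"xyz":[0, -0.04, 0], "rot":[0, 0, 0.03]}]' | python3 -m inch | grep -E 'rot|ft'; eval $T
echo '[{"xyz":[0, -0.02, 0], "rot":[0, 0, 0.015]}, {"xyz":[0, -0.04, 0], "rot":[0, 0, 0.03]}, {"xyz":[0, -0.04, 0], "rot":[0, 0, 0.03]}]' | python3 -m inch | grep -E 'rot|ft'; eval $T
```

```text
eef_rot: [2.78, 1.461, 0.001]
ft_force: [1.0, -1.3, 0.4]
[-0.23550077 -0.12364703  0.12089566] [ 515.25391598 -152.43113297  100.03800643]
eef_rot: [2.802, 1.419, 0.001]
ft_force: [1.2, -0.9, 1.5]
[-0.30839503 -0.18381601  0.15956288] [ 515.18543836 -152.3778956    99.9585788 ]
```

```bash
python3 - <<'E'
from h import *;from workcell import state,snapshot
c=np.array([515.7,-151.3])
def reds(d,name):
    im=d['img'].astype(int);m=(im[...,0]-np.maximum(im[...,1],im[...,2])>25)
    n,l,s,ct=cv2.connectedComponentsWithStats(m.astype(np.uint8))
    for i in range(1,n):
        for z in(76,66):
            p=ray(d,ct[i],z)[:2]-c;r=np.hypot(*p)
            if 22<r<48:print(name,s[i,4],ct[i].round(1),'z',z,'r',r.round(1),'yaw',np.arctan2(p[1],p[0]).round(3))
for f in('top0','scene0','w3','w4'):reds(dict(np.load(f'pics/{f}.npz')),f)
for n in('top','scene','wrist'):reds(snapshot(n),'now '+n)
E
```

```text
top0 2 [365.  197.5] z 76 r 33.4 yaw -0.258
top0 2 [365.  197.5] z 66 r 35.6 yaw -0.276
scene0 5 [270.2 233.4] z 76 r 32.9 yaw -0.217
scene0 5 [270.2 233.4] z 66 r 22.9 yaw -0.133
scene0 2 [253.5 235. ] z 76 r 46.9 yaw -1.193
scene0 2 [253.5 235. ] z 66 r 40.8 yaw -1.38
w3 38 [350.2 175.6] z 76 r 33.9 yaw -0.248
w3 38 [350.2 175.6] z 66 r 36.3 yaw -0.272
w4 44 [354.3 247.8] z 76 r 33.6 yaw -0.245
w4 44 [354.3 247.8] z 66 r 38.0 yaw -0.314
now scene 50 [269.7 213.8] z 76 r 38.3 yaw 2.511
now scene 4 [256.  230.5] z 76 r 32.7 yaw -1.375
now scene 4 [256.  230.5] z 66 r 28.5 yaw -1.689
now scene 1 [254. 235.] z 76 r 46.2 yaw -1.173
now scene 1 [254. 235.] z 66 r 39.9 yaw -1.361
now wrist 4995 [320.4 286.3] z 76 r 34.0 yaw -2.184
now wrist 4995 [320.4 286.3] z 66 r 40.5 yaw -2.187
```

```bash
T='python3 -c "from workcell import state;s=state();print(s[\"wrist_torque\"],s[\"tool_pos\"])"'
for i in 1 2; do echo '[{"xyz":[0, -0.02, 0], "rot":[0, 0, 0.015]}, {"xyz":[0, -0.04, 0], "rot":[0, 0, 0.03]}]' | python3 -m inch | grep -E 'rot|ft'; eval $T; done
```

```text
eef_rot: [2.822, 1.378, 0.0]
ft_force: [1.1, -1.8, 1.6]
[-0.43635133 -0.31422928  0.59624856] [ 515.10169632 -152.37792384   99.93599794]
eef_rot: [2.842, 1.336, -0.0]
ft_force: [1.5, -1.4, 1.4]
[-0.44921791 -0.30414536  1.02503538] [ 515.03838988 -152.36829248   99.91867197]
```

```bash
cat > red.py <<'E'
from h import *;from workcell import snapshot
c=np.array([515.7,-151.3]);d=snapshot('scene');im=d['img'].astype(int)
w=np.clip(im[...,0]-np.maximum(im[...,1],im[...,2])-12,0,None);w[:226]=0;w[242:]=0;w[:,:245]=0;w[:,280:]=0
n,l,s,ct=cv2.connectedComponentsWithStats((w>0).astype(np.uint8))
for i in range(1,n):
    yy,xx=np.where(l==i);k=w[yy,xx];u=(np.sum(xx*k)/k.sum(),np.sum(yy*k)/k.sum())
    print(s[i,4],np.round(u,1),[(z,np.hypot(*(p:=ray(d,u,z)[:2]-c)).round(1),np.arctan2(p[1],p[0]).round(3)) for z in(76,66)])
E
python3 red.py
```

```text
7 [255.5 230.4] [(76, np.float64(33.4), np.float64(-1.401)), (66, np.float64(29.5), np.float64(-1.71))]
5 [254.  234.7] [(76, np.float64(45.6), np.float64(-1.188)), (66, np.float64(39.4), np.float64(-1.381))]
```

The torque jumped to 1.0 N m, so the ring is on its stop, and the red lines coincide (−1.40 and −1.38 rad). That last step took it above the 0.5 N m guideline. I back off the twist now.

```bash
T='python3 -c "from workcell import state;s=state();print(s[\"wrist_torque\"],s[\"tool_pos\"])"'
echo '[{"xyz":[0, 0.04, 0], "rot":[0, 0, -0.04]}, {"xyz":[0, 0.06, 0], "rot":[0, 0, -0.06]}, {"xyz":[0, 0.06, 0], "rot":[0, 0, -0.06]}]' | python3 -m inch | grep -E 'clock|rot|ft'; eval $T; python3 red.py
```

```text
clock: 13.32
eef_rot: [2.802, 1.419, 0.001]
ft_force: [1.8, -2.7, 1.7]
[-0.47307458 -0.33782879  0.10377088] [ 515.10046068 -152.32777308   99.90475998]
7 [255.8 230.5] [(76, np.float64(33.1), np.float64(-1.385)), (66, np.float64(29.1), np.float64(-1.696))]
5 [254.  234.7] [(76, np.float64(45.5), np.float64(-1.189)), (66, np.float64(39.4), np.float64(-1.382))]
```

```bash
echo '[{"xyz":[0, 0, -1]}, {"xyz":[0, 0, -3]}, {"xyz":[0, 0, -6]}, {"xyz":[0, 0, -10]}, {"xyz":[0, 0, -16]}, {"xyz":[0, 0, -28]}, {"xyz":[0, 0, -48]}, {"xyz":[0, 0, -75]}, {"xyz":[0, 0, -95]}, {"xyz":[0, 0, -100]}, {"xyz":[0, 0, -100]}]' | python3 -m inch; python3 red.py
python3 - <<'E'
from h import *;from workcell import state,snapshot
s=state();a=-0.235
# spanner origin is tool +1.2 x; put-away yaw 2.907 reference
p=np.array([514.7,199.1])-1.2*np.array([np.cos(2.907),np.sin(2.907)])
print(p,togo(s,[*p,160],2.907))
d=snapshot('wrist');np.savez('pics/w6.npz',**d,tp=s['tool_pos'],tr=s['eef_rot'])
E
```

```text
clock: 14.28
tool_pos: [515.8, -152.3, 202.1]
eef_rot: [2.799, 1.42, 0.004]
ft_force: [-0.5, 0.5, -2.1]
gripper_width: 15.5
grasp_force: 49.5
6 [255.8 230.5] [(76, np.float64(33.1), np.float64(-1.386)), (66, np.float64(29.0), np.float64(-1.697))]
5 [253.8 234.7] [(76, np.float64(45.8), np.float64(-1.195)), (66, np.float64(39.7), np.float64(-1.388))]
[515.86713093 198.82106382] (array([ 283.6, -206.2,   40.2]), np.float64(-1.968), np.float64(0.939))
```

```bash
echo '[{"xyz":[10, -7, 0], "rot":[0, 0, -0.08]}, {"xyz":[28, -20, 0], "rot":[0, 0, -0.19]}, {"xyz":[48, -35, 0], "rot":[0, 0, -0.3]}, {"xyz":[70, -51, 0], "rot":[0, 0, -0.41]}, {"xyz":[92, -67, 0], "rot":[0, 0, -0.52]}, {"xyz":[114, -83, 0], "rot":[0, 0, -0.63]}, {"xyz":[136, -99, 0], "rot":[0, 0, -0.74]}, {"xyz":[158, -115, 0], "rot":[0, 0, -0.85]}, {"xyz":[180, -131, 0], "rot":[0, 0, -0.96]}, {"xyz":[202, -147, 0], "rot":[0, 0, -1.07]}, {"xyz":[224, -163, 0], "rot":[0, 0, -1.18]}, {"xyz":[236, -172, 0], "rot":[0, 0, -1.28]}]' | python3 -m inch|grep pos
echo '[{}, {}]' | python3 -m inch|grep pos
python3 -c "
from h import *;from workcell import state
print(togo(state(),[515.9,198.8,160],2.907))"
```

```text
tool_pos: [513.3, 142.5, 197.2]
tool_pos: [513.8, 140.3, 197.6]
(array([45.3, 37.1, 37.5]), np.float64(-0.688), np.float64(2.219))
```

```bash
echo '[{"xyz":[5, 4, 3], "rot":[0, 0, -0.1]}, {"xyz":[12, 10, 8], "rot":[0, 0, -0.2]}, {"xyz":[20, 17, 14], "rot":[0, 0, -0.3]}, {"xyz":[30, 25, 20], "rot":[0, 0, -0.4]}, {"xyz":[38, 31, 26], "rot":[0, 0, -0.5]}, {"xyz":[43, 35, 32], "rot":[0, 0, -0.6]}, {"xyz":[45.3, 37.1, 36], "rot":[0, 0, -0.688]}, {"xyz":[45.3, 37.1, 37], "rot":[0, 0, -0.688]}, {"xyz":[45.3, 37.1, 37], "rot":[0, 0, -0.688]}, {"xyz":[45.3, 37.1, 37], "rot":[0, 0, -0.688]}]' | python3 -m inch
python3 - <<'E'
from h import *;from workcell import state,snapshot
s=state();print(togo(s,[515.9,198.8,100],2.907))
d=snapshot('wrist');np.savez('pics/w7.npz',**d,tp=s['tool_pos'],tr=s['eef_rot'])
hsv=cv2.cvtColor(d['img'],cv2.COLOR_RGB2HSV);H,S,V=[hsv[...,i].astype(int) for i in range(3)]
g=(H>40)&(H<85)&(S>90)&(V>30)
B=blob(g);print(B)
for z,n in((76,'x'),):pass
Z=14;pts=np.argwhere(g)[:,::-1]
P=np.array([ray(d,p,14)[:2] for p in pts]);P=P[np.linalg.norm(P-[514.7,199.1],axis=1)<60].astype(np.float32)
print('rest',cv2.minAreaRect(P))
# row profile of grey to find the bar: columns on several rows
gr=cv2.cvtColor(d['img'],cv2.COLOR_RGB2GRAY)
for v in(195,205):print(v,gr[v,290:352].tolist())
print(gr[165:200,320].tolist())
tr=R.from_rotvec(s['eef_rot']).as_matrix()
for p in((33.2,11,15),(33.2,-11,15),(33.2,0,25)):print(p,proj(d,s['tool_pos']+tr@np.array(p)).round(1))
E
```

```text
clock: 16.38
tool_pos: [517.6, 197.3, 162.3]
eef_rot: [-0.373, -3.118, 0.001]
ft_force: [0.3, 0.5, -1.8]
gripper_width: 15.5
grasp_force: 49.5
(array([ 1.9,  1.1, 62.3]), np.float64(-0.004), np.float64(2.903))
[(np.int32(2334), np.float64(323.7), np.float64(159.9), np.int32(297), np.int32(133), np.int32(51), np.int32(91)), (np.int32(3666), np.float64(51.3), np.float64(231.5), np.int32(0), np.int32(180), np.int32(88), np.int32(165))]
rest ((514.6273193359375, 199.0879364013672), (47.24827194213867, 88.43870544433594), 76.14553833007812)
195 [89, 87, 91, 94, 91, 91, 89, 74, 59, 61, 84, 102, 115, 120, 122, 119, 118, 120, 115, 119, 113, 111, 114, 114, 117, 115, 119, 117, 116, 119, 117, 114, 114, 116, 117, 119, 119, 119, 119, 117, 117, 115, 118, 118, 119, 116, 119, 115, 115, 107, 95, 76, 78, 78, 79, 80, 84, 104, 122, 130, 127, 129]
205 [91, 93, 93, 94, 92, 89, 94, 83, 63, 59, 77, 98, 113, 117, 117, 118, 119, 117, 117, 116, 114, 111, 116, 116, 115, 113, 116, 118, 115, 119, 118, 113, 115, 117, 115, 118, 116, 118, 120, 117, 117, 119, 120, 119, 116, 115, 117, 116, 113, 107, 95, 77, 80, 78, 81, 78, 93, 119, 128, 129, 129, 130]
[129, 131, 130, 130, 129, 126, 128, 127, 131, 128, 129, 127, 128, 126, 132, 124, 109, 80, 56, 58, 68, 91, 107, 113, 119, 120, 120, 117, 119, 120, 117, 118, 120, 118, 120]
(33.2, 11, 15) [341.9 185.5]
(33.2, -11, 15) [299.8 185.5]
(33.2, 0, 25) [320.8 180.8]
```

```bash
echo '[{"xyz":[1, 0.6, 8]}, {"xyz":[1.9, 1.1, 24]}, {"xyz":[1.9, 1.1, 44]}, {"xyz":[1.9, 1.1, 64]}, {"xyz":[1.9, 1.1, 80]}, {"xyz":[1.9, 1.1, 90]}, {"xyz":[1.9, 1.1, 95]}, {"xyz":[1.9, 1.1, 95]}, {"xyz":[1.9, 1.1, 95]}, {"xyz":[1.9, 1.1, 95]}]' | python3 -m inch
python3 -c "
from h import *;from workcell import state
s=state();print(togo(s,[515.8,198.8,39],2.903))"
```

```text
clock: 17.27
tool_pos: [517.3, 200.1, 69.0]
eef_rot: [0.368, 3.118, 0.001]
ft_force: [0.4, 0.5, -1.4]
gripper_width: 15.6
grasp_force: 49.5
(array([ 1.2, -1.7, 30. ]), np.float64(0.004), np.float64(2.907))
```

```bash
echo '[{"xyz":[0.5, -0.8, 3]}, {"xyz":[1, -1.5, 8]}, {"xyz":[1, -1.5, 13]}, {"xyz":[1, -1.5, 16]}, {"xyz":[1, -1.5, 16]}, {"xyz":[1, -1.5, 16]}]' | python3 -m inch
python3 -c "
from h import *;from workcell import state
s=state();print(togo(s,[515.8,198.8,39],2.903))"
```

```text
clock: 17.77
tool_pos: [514.4, 198.6, 51.3]
eef_rot: [-0.368, -3.119, 0.001]
ft_force: [0.8, -0.3, -1.2]
gripper_width: 15.6
grasp_force: 49.5
(array([-1.3,  0.6, 12.3]), np.float64(0.004), np.float64(2.907))
```

```bash
echo '[{"xyz":[-1, 0.4, 0]}, {"xyz":[-1, 0.4, 2]}, {"xyz":[-1, 0.4, 4]}, {"xyz":[-1, 0.4, 6]}, {"xyz":[-1, 0.4, 8]}, {"xyz":[-1, 0.4, 8]}]' | python3 -m inch
echo '[{"xyz":[0, 0, 1.5]}, {"xyz":[0, 0, 3]}, {"xyz":[0, 0, 3]}]' | python3 -m inch
```

```text
clock: 18.27
tool_pos: [515.4, 198.7, 43.2]
eef_rot: [-0.368, -3.119, 0.001]
ft_force: [-0.2, 0.2, -1.4]
gripper_width: 15.3
grasp_force: 49.5
clock: 18.52
tool_pos: [515.6, 198.7, 40.4]
eef_rot: [-0.368, -3.119, 0.0]
ft_force: [-0.8, 0.4, -2.1]
gripper_width: 15.6
grasp_force: 49.5
```

Pins are in the slot with no reaction. I lower to contact.

```bash
for i in 1 2 3; do echo '[{"xyz":[0, 0, 0.7]}, {"xyz":[0, 0, 0.7]}]' | python3 -m inch | grep -E 'pos|ft'; done
```

```text
tool_pos: [515.9, 198.8, 40.0]
ft_force: [-0.1, -0.1, -1.6]
tool_pos: [515.9, 198.8, 39.3]
ft_force: [-0.5, 0.3, -2.3]
tool_pos: [515.8, 198.8, 38.6]
ft_force: [-1.1, -0.4, -2.3]
```

```bash
for i in 1 2 ; do echo '[{"xyz":[0, 0, 0.6]}, {"xyz":[0, 0, 0.6]}]' | python3 -m inch | grep -E 'pos|ft'; done
```

```text
tool_pos: [516.0, 198.8, 38.3]
ft_force: [-1.2, -0.3, 0.1]
tool_pos: [516.0, 198.9, 38.2]
ft_force: [-2.3, -0.0, 4.6]
```

Seated at 38.2 mm, the same height as at the grasp. Releasing and rising.

```bash
echo '[{}, {}, {}, {}, {}, {}]' | python3 -m inch 50|grep -E 'pos|ft|wid'
echo '[{"xyz":[0, 0, -5]}, {"xyz":[0, 0, -15]}, {"xyz":[0, 0, -35]}, {"xyz":[0, 0, -65]}, {"xyz":[0, 0, -100]}, {"xyz":[0, 0, -135]}, {"xyz":[0, 0, -165]}, {"xyz":[0, 0, -190]}, {"xyz":[0, 0, -205]}, {"xyz":[0, 0, -205]}, {"xyz":[0, 0, -205]}, {"xyz":[0, 0, -205]}]' | python3 -m inch
python3 - <<'E'
from h import *;from workcell import snapshot
d=snapshot('wrist');np.savez('pics/w8.npz',**d)
hsv=cv2.cvtColor(d['img'],cv2.COLOR_RGB2HSV);H,S,V=[hsv[...,i].astype(int) for i in range(3)]
g=(H>40)&(H<85)&(S>90)&(V>40);o=(H<16)&(S>120)&(V>100)
P=np.array([ray(d,p,14)[:2] for p in np.argwhere(g)[:,::-1]]);P=P[np.linalg.norm(P-[514.7,199.1],axis=1)<60].astype(np.float32)
print('rest',cv2.minAreaRect(P))
P=np.array([ray(d,p,86)[:2] for p in np.argwhere(o)[:,::-1]]);P=P[np.linalg.norm(P-[514.7,199.1],axis=1)<40].astype(np.float32)
print('handle top',cv2.minAreaRect(P))
E
python3 red.py
```

```text
tool_pos: [515.9, 198.8, 37.4]
ft_force: [-0.1, -0.6, -0.2]
gripper_width: 50.2
clock: 20.85
tool_pos: [515.0, 198.7, 241.4]
eef_rot: [-0.368, -3.118, 0.001]
ft_force: [-0.6, -0.9, -0.4]
gripper_width: 49.8
grasp_force: 0.0
rest ((514.9605712890625, 199.01535034179688), (47.32547378540039, 88.94249725341797), 76.59344482421875)
handle top ((513.8587646484375, 199.66746520996094), (14.878626823425293, 28.235511779785156), 76.58989715576172)
9 [255.7 230.6] [(76, np.float64(33.4), np.float64(-1.385)), (66, np.float64(29.3), np.float64(-1.693))]
5 [253.7 234.8] [(76, np.float64(46.2), np.float64(-1.194)), (66, np.float64(40.0), np.float64(-1.386))]
```

```bash
python3 -c "
from workcell import close_job;print(close_job())"
```

```text
the job is handed in; nothing more can be done
None
```

The job is handed in at about 21 s: the ring was turned onto its stop with both pins in (red lines aligned to about 0.001 rad) and the spanner is back upright in its rest, though turning torque peaked at about 1.0 N m against the stop, above the 0.5 N m limit, before I backed off.

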